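Clamp a glued-up box blank in the bench screw clamp

ROBOT

A 6-joint arm with a two-finger parallel gripper is mounted at the origin on the work surface. World frame = base frame: x ahead of the robot, y to its left, z up, the work surface at z = 0. Lengths are in m, angles in rad, forces in N, time in s.
With the tool pointing down it reaches from about 0.375 to 0.9 m from the base axis. Payload 3.1 kg.
Tool frame: the origin (TCP) lies midway between the tips of the shut fingers; the grasp point (between the pads) lies 19 mm behind it; z points along the fingers, x is the direction in which the jaws open and shut, and the axes are right-handed (so a half turn about z gives the same grasp; the last joint's range is limited). The gripper opens to 85 mm and grips with 20 to 120 N. Pads are 22 mm wide; open, the fingers measure 114 mm over their backs; the gripper's body (76 mm by 85 mm) begins 54 mm behind the grasp point. The pads swing forward as they close: fully open they stand 13 mm farther back than shut.
Start: joints at [1.028, 0.527, 1.433, -0, 1.181, -0.178], TCP at [0.223, 0.584, 0.231] pointing down, gripper open.
Joint ranges: [-3.08, 3.08], [-0.75, 2.2], [0.22, 2.44], [-1.43, 4.57], [0, 2.65], [-2.85, 2.85]. Speed limits (rad/s): [2.79, 2.79, 3.14, 3.14, 3.14, 3.14].

INTERFACE

Orientations are given as a unit quaternion [x, y, z, w].
In Python, from station import * gives the robot as it stands.
- The arm moves only by the tool servo_tool, never from a script. Its argument "targets" is a list of rows, each a list of 6 numbers: the shift along the tool's x, y, z in mm, then the turn, a rotation vector about the tool's x, y, z in degrees. A call has 1 to 10 rows; each row is the pose to reach, as a shift and turn from the pose commanded when the call began, along the tool's axes at that moment; what a row does not reach only later rows make up. A row lasts 1/8 s, in which the tool goes at most 62.5 mm and 10.7 degrees, less where a joint would pass 70% of its speed; a pose out of reach is approached as far as the arm can. A call with a gripper value outside its range is refused whole. "gripper" is the finger opening in mm, from 0 to 85.4, set as the call begins (left out, the last holds). The fingers move at their own pace and stop on an object; "newtons" is the grip in N (left out, the last holds). Time passes only in rows, so rows that repeat a pose let the fingers close. It gives the time, the measured TCP pose, the force and the opening at its end, in the units of the state.
- sense(): the state, without advancing time (a new reading comes with each control period).
- snapshot(name): name is "scene" or "side" or "wrist"; returns a dict with "color" (384x512x3 uint8, red, green, blue), "vfov" (degrees; the focal length in pixels is half the picture's height over the tangent of half this angle, whatever the lens; pixels are square), "cx", "cy" (the principal point, pixels), "D" ([k1, k2, p1, p2, k3] as OpenCV has them; the pictures are not rectified), "R" (3x3) and "t" (3): a world point X has camera coordinates R X + t. Camera axes: x right, y down, z forward; pixel columns grow to the right and rows downward; lengths in m; the calibration is good to about 2 mm. A picture is of the moment at which its call begins. There is no depth.
- sign_off(): hands the job in, once; it reports no verdict.
The state is a dict: "t": time; "q": joint angles; "qd": joint speeds; "tau": joint torques, N m; "tcp_pos": TCP position; "tool_rot": TCP orientation; "force": force on the tool from outside, world axes, zero at the start; "ft_torque": the same for the moment, N m; "finger_gap": opening from 0.0 (shut) to 1.0 (fully open).
Only numpy, scipy, OpenCV 4.12 (cv2) and the standard library are available. Lean on these libraries where they do the work, as an engineer would, in place of code of your own. Each camera call takes 0.05 s, during which the arm holds its last target. There are 200 camera calls.

TASK

The glued-up wooden blank lies half in the bench clamp: slide it along the bed until it is fully home against the back stop, then wind the screw down clockwise by its cross bar until the jaw holds the blank firmly. The fresh glue must not be crushed out: aim for about 60 newtons on the blank and never let it pass 120; then leave the bar alone and leave the mug, bottle and tin where they stand.

Things in the scene. Friction and masses are not known exactly. Their poses are not given: they have to be found in the camera images.
- clamp: Bench screw clamp fixed to the table: grey bed 300 x 190 mm, its top 30 mm above the table, two 22 mm steel columns 72 mm either side of the middle, and a grey cross beam on them. Origin: on the table under the screw axis; x points from the open front (robot side) to the back stop, y along the beam, z up. The bed runs from x = -190 to +110 mm. Position and yaw vary.
- seat (a point): Point on the top of the bed straight under the screw axis, axes as the clamp's: where the blank's origin lies when it is home. The back stop is a dark steel bar across the bed, face at x = +80 mm, 120 mm wide, 35 mm high.
- beam_top (a point): Middle of the top of the grey cross beam, 165 mm above the table; the beam is 40 mm deep, 184 mm wide and 30 mm high. A nut of radius 21 mm on it reaches 8 mm higher.
- jaw: The jaw: dark steel plate 90 x 110 x 16 mm between the columns, sliding only up and down. Origin: centre of its underside, about 96 mm above the table at the start. It goes down 20 mm for each clockwise turn of the screw (3.2 mm per rad), and the screw and bar go down with it. Stiff spring discs between screw and jaw give a millimetre or two under load.
- bar_mid (a point): Middle of the cross bar, on the screw axis, 133 mm above the jaw's underside (unloaded). The bar: level steel rod 13 mm thick, 160 mm long, through the screw's head (radius 16 mm, 17 mm above and below the bar); balls of 20 mm at its ends. At the start within 0.5 rad of the clamp's y. Clockwise from above lowers the jaw.
- bar_end (a point): Centre of the ball at one end of the bar, 80 mm from the screw axis. The screw stays where it is left. It takes 0.25 Nm to turn freely (4 N of push 60 mm from the axis) and 0.0032 Nm more for each newton with which the jaw presses: at 60 N about 7.4 N of push 60 mm from the axis, at 120 N about 10.5 N.
- blank: The workpiece: glued-up wooden box blank, 160 mm long (its x), 64 mm wide (its y), two boards with a narrower core between; overall height 46 to 54 mm, differing from piece to piece. Origin: centre of its underside. It lies on the bed, far end under the jaw, 40 to 70 mm short of the back stop, up to 10 mm off the middle, a little askew. About 0.34 kg.
- mug: White mug, 80 mm across, 92 mm high, beside the clamp; origin: centre of its underside. To be left alone.
- glue: White glue bottle, 54 mm across, 130 mm high, beside the clamp; origin: centre of its underside. To be left alone.
- tin: Plain metal tin, 72 mm across, 75 mm high, beside the clamp; origin: centre of its underside. To be left alone.
Things that resemble listed ones, but are neither listed nor needed, are in the scene too. What is shaped like the blank but blue or orange is not meant.

How it is judged:
By the outcome, as a careful person would: the job done as asked, in the order asked, and still so for the second after the job is handed in, with the robot touching nothing.
It also fails if it takes over 69 s, if anything falls off the work surface, if the arm or the gripper's body presses on something with over 40 N, if the wrist force passes 120 N, or if a joint passes its speed limit or range.

## Working session

There is one attempt and no reset: what is moved stays moved. The work goes in short steps, Python scripts to look and compute and a tool call to move; the robot and the scene stay as the last step left them, time stands still between calls to the robot, and variables do not carry over. Pictures are saved under pics/ and viewed, about 8 in all and at most 12, crops included, and the job is handed in when it is done.

Besides the shell and the picture viewer there is one more tool, called after "Emit:" in YAML: its name, and indented under it one key for each argument. servo_tool: Moves the arm, as the interface text tells. Its arguments: {"type":"object","properties":{"targets":{"type":"array","items":{"type":"array","items":{"type":"number"}}},"gripper":{"type":"number"},"newtons":{"type":"number"}},"required":["targets"]}

```bash
ls; mkdir -p pics
python3 - <<'E'
from station import *
import cv2,numpy as np
s=sense();print(s)
for n in("scene","side","wrist"):
    p=snapshot(n);cv2.imwrite(f"pics/{n}0.png",cv2.cvtColor(p["color"],cv2.COLOR_RGB2BGR))
    print(n,p["vfov"],p["cx"],p["cy"],p["D"],np.round(p["R"],3).tolist(),np.round(p["t"],3))
a=cv2.imread("pics/scene0.png");b=cv2.imread("pics/side0.png")
cv2.imwrite("pics/both0.png",cv2.resize(np.vstack([a,b]),None,fx=1,fy=1)[:, :])
E
```

```text
pics
{'t': 0.0, 'q': array([ 1.02752216e+00,  5.28469743e-01,  1.43392276e+00, -1.31808037e-05,
        1.18139247e+00, -1.78469108e-01]), 'qd': array([-0.00028631, -0.00068656, -0.001063  ,  0.00083488, -0.00023368,
       -0.00065458]), 'tau': array([ 1.73474182e-04, -4.42351019e+01, -1.78024828e+01, -3.01282789e-04,
        8.54195212e-03, -8.47853414e-06]), 'tcp_pos': array([0.22255607, 0.58325552, 0.23032492]), 'tool_rot': array([ 8.23638535e-01,  5.67114064e-01, -9.96343693e-04,  4.57048050e-04]), 'force': array([-0.00400785, -0.22769553,  0.71799599]), 'ft_torque': array([0.03989109, 0.01712179, 0.0008139 ]), 'finger_gap': 1.00308070793293}
scene 49.4247860843011 254.78386937327718 186.9476925427101 [-0.11989615  0.          0.          0.          0.        ] [[-0.693, 0.721, 0.014], [0.605, 0.592, -0.533], [-0.392, -0.361, -0.846]] [ 0.368 -0.191  1.632]
side 47.8554065554366 249.53675534505703 195.48420724588073 [0.02490233 0.         0.         0.         0.        ] [[-0.994, -0.107, 0.01], [-0.089, 0.768, -0.635], [0.06, -0.632, -0.773]] [0.506 0.206 1.359]
wrist 69.7366640947425 255.5975241244557 194.48635426191794 [-0.06310346  0.          0.          0.          0.        ] [[0.357, 0.934, -0.002], [0.898, -0.343, 0.276], [0.257, -0.101, -0.961]] [-0.623 -0.035  0.379]
```

View pics/scene0.png

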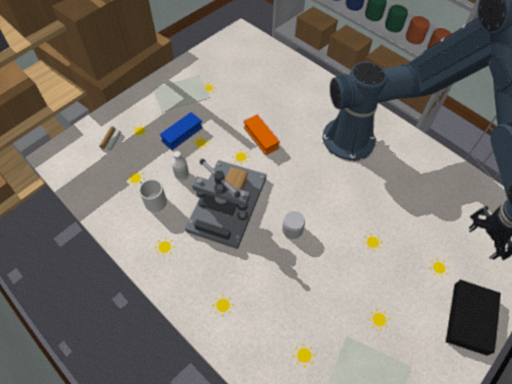

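View pics/side0.png

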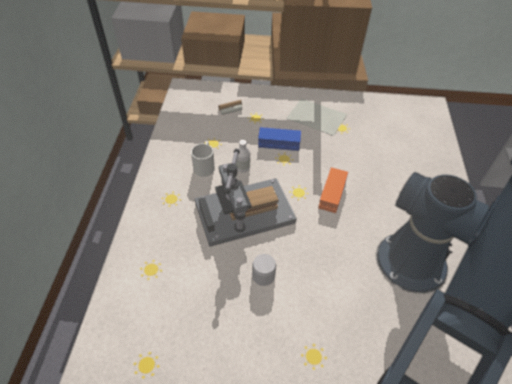

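The scene view shows the clamp around (228,200), the blank at (238,178), the mug (152,195), the bottle (180,165) and the tin (293,225). The side view has the clamp around (245,205). I'll enlarge the clamp in both views.

```bash
cat > h.py <<'E'
from station import *
import cv2,numpy as np
from scipy.spatial.transform import Rotation as Ro
def cam(p):
    f=p["color"].shape[0]/2/np.tan(np.radians(p["vfov"])/2)
    return np.array([[f,0,p["cx"]],[0,f,p["cy"]],[0,0,1]]),np.array(p["D"],float),np.array(p["R"]),np.array(p["t"])
def ray(p,uv):
    K,D,R,t=cam(p);n=cv2.undistortPoints(np.array([[uv]],float),K,D)[0,0]
    return -R.T@t,R.T@np.array([n[0],n[1],1])
def onz(p,uv,z):
    o,d=ray(p,uv);return o+d*(z-o[2])/d[2]
def tri(l):
    A=0;b=0
    for p,uv in l:
        o,d=ray(p,uv);d/=np.linalg.norm(d);M=np.eye(3)-np.outer(d,d);A=A+M;b=b+M@o
    x=np.linalg.solve(A,b);return x
def proj(p,X):
    K,D,R,t=cam(p);return cv2.projectPoints(np.array(X,float).reshape(-1,1,3),cv2.Rodrigues(R)[0],t,K,D)[0][:,0]
def crop(p,x0,y0,w,h,k):
    c=cv2.cvtColor(p["color"][y0:y0+h,x0:x0+w],cv2.COLOR_RGB2BGR)
    c=cv2.resize(c,None,fx=k,fy=k,interpolation=cv2.INTER_CUBIC)
    for i in range(x0//10*10+10,x0+w,10):
        cv2.line(c,((i-x0)*k,0),((i-x0)*k,5 if i%20 else 10),(0,0,255),1)
        if i%20==0: cv2.putText(c,str(i),((i-x0)*k-10,20),0,.35,(0,0,255))
    for i in range(y0//10*10+10,y0+h,10):
        cv2.line(c,(0,(i-y0)*k),(5 if i%20 else 10,(i-y0)*k),(0,0,255),1)
        if i%20==0: cv2.putText(c,str(i),(10,(i-y0)*k+4),0,.35,(0,0,255))
    return c
E
python3 - <<'E'
from h import *
a=crop(snapshot("scene"),170,145,110,105,5);b=crop(snapshot("side"),185,140,120,110,5)
cv2.imwrite("pics/c1.png",a);cv2.imwrite("pics/c2.png",b)
E
```

```text
(no output)
```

View pics/c1.png

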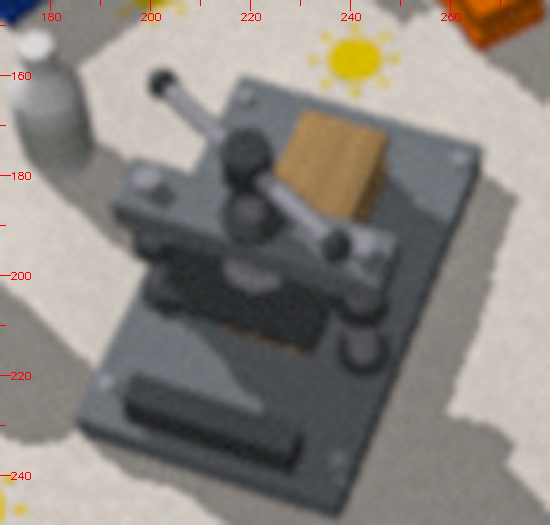

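View pics/c2.png

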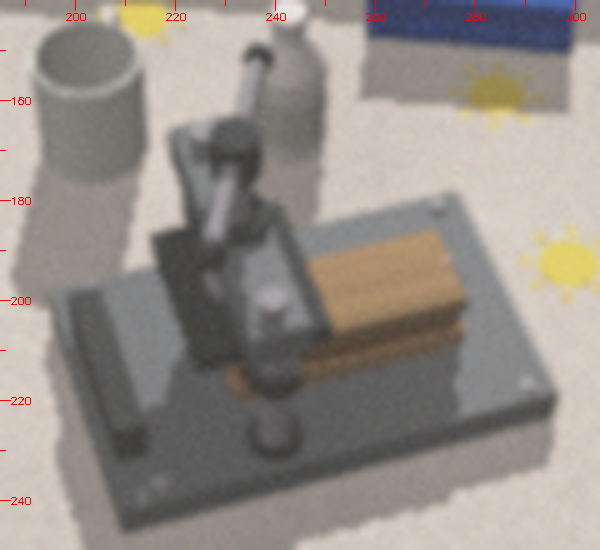

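The crops show the bed corners, the bar balls (scene 202,161 and 237,194; side 237,151 and 227,189), and the blank's front top corners (scene 231,167 and 247,172; side 272,186 and 278,199). Next I compute positions from these.

Run:
```python
from h import *
np.set_printoptions(precision=4,suppress=True)
S=snapshot("scene");T=snapshot("side")
# bed corners FL FR BR BL
cs=[(218.3,160.5),(266,174.5),(237.5,246),(186,227)]; ct=[(275.5,178.5),(295.8,219.5),(210,244),(195.5,199)]
C=[]
for u,v in zip(cs,ct):
    print("corner",onz(S,u,.03),onz(T,v,.03),tri([(S,u),(T,v)])); C.append((onz(S,u,.03)+onz(T,v,.03))/2)
C=np.array(C)[:,:2]
# rigid fit
M=np.array([(-.19,.095),(-.19,-.095),(.11,-.095),(.11,.095)])
c0=C.mean(0);m0=M.mean(0);H=(M-m0).T@(C-c0);th=np.arctan2(H[0,1]-H[1,0],H[0,0]+H[1,1])
R2=np.array([[np.cos(th),-np.sin(th)],[np.sin(th),np.cos(th)]]);o=c0-R2@m0
print("clamp",o,np.degrees(th),"resid",(C-(o+M@R2.T))*1000)
toc=lambda X:np.r_[R2.T@(X[:2]-o),X[2]]
b1=tri([(S,(202.4,161.5)),(T,(236.7,151))]);b2=tri([(S,(237,194)),(T,(227.7,190))])
print("balls",b1,b2,toc(b1),toc(b2),"mid",(b1+b2)/2,"len",np.linalg.norm(b1-b2))
for n,u,v in[("blFL",(231.5,167.5),(272.5,186.5)),("blFR",(247,172.5),(278,200))]:
    x=tri([(S,u),(T,v)]);print(n,x,toc(x), toc(onz(S,u,.08)),toc(onz(T,v,.08)))
for n,u,v in[("mugtop",(152,185),(203,152)),("gluetop",(177,154),(243,142)),("tintop",(293,217),(264,262))]:
    x=tri([(S,u),(T,v)]);print(n,x,toc(x))
print(-S["R"].T@S["t"],-T["R"].T@T["t"])
```

```text
corner [ 0.4444 -0.2691  0.03  ] [ 0.446  -0.2709  0.03  ] [ 0.4461 -0.2671  0.0339]
corner [ 0.3671 -0.1016  0.03  ] [ 0.3674 -0.0989  0.03  ] [ 0.3668 -0.1016  0.0278]
corner [0.6357 0.0231 0.03  ] [0.6312 0.0269 0.03  ] [0.6328 0.0199 0.0195]
corner [ 0.7072 -0.1482  0.03  ] [ 0.7098 -0.1465  0.03  ] [ 0.7087 -0.1456  0.0328]
clamp [ 0.5746 -0.1058] 25.760220573309656 resid [[  82.9729 -167.2079]
 [ -77.5429  173.6387]
 [ -81.5465  168.5055]
 [  76.1165 -174.9364]]
balls [ 0.5721 -0.188   0.2319] [ 0.5785 -0.0307  0.2293] [-0.038  -0.0729  0.2319] [0.0361 0.0659 0.2293] mid [ 0.5753 -0.1093  0.2306] len 0.15738626685806842
blFL [ 0.454  -0.188   0.0792] [-0.1444 -0.0217  0.0792] [-0.142  -0.0205  0.08  ] [-0.1457 -0.0225  0.08  ]
blFR [ 0.4316 -0.1341  0.0784] [-0.1412  0.0367  0.0784] [-0.1393  0.0374  0.08  ] [-0.1413  0.0372  0.08  ]
mugtop [ 0.7046 -0.3091  0.1006] [ 0.0286 -0.2396  0.1006]
gluetop [ 0.5698 -0.3332  0.1326] [-0.1032 -0.2028  0.1326]
tintop [0.4551 0.099  0.08  ] [-0.0186  0.2363  0.08  ]
[1.0102 0.4376 1.2741] [0.4398 0.7543 1.1759]
```

```bash
cat >> h.py <<'E'
O=np.array([.575,-.109]);YAW=25.0
def w2c(X):
    X=np.array(X,float);a=np.radians(YAW);R2=np.array([[np.cos(a),-np.sin(a)],[np.sin(a),np.cos(a)]]);return np.r_[R2.T@(X[:2]-O),X[2:]]
def c2w(X):
    X=np.array(X,float);a=np.radians(YAW);R2=np.array([[np.cos(a),-np.sin(a)],[np.sin(a),np.cos(a)]]);return np.r_[R2@X[:2]+O,X[2:]]
def go(pos,yaw,s=None):
    """shift (mm) and rotvec (deg) in tool axes to reach world pos, tool down, tool x at world angle yaw (deg)"""
    s=s or sense();R=Ro.from_quat(s["tool_rot"])
    T=Ro.from_euler('z',yaw,degrees=True)*Ro.from_quat([1,0,0,0])
    d=R.inv().apply(np.array(pos)-s["tcp_pos"])*1000
    print("shift",np.round(d,1),"turn",np.round((R.inv()*T).as_rotvec(degrees=True),1))
def st():
    s=sense();R=Ro.from_quat(s["tool_rot"]).as_matrix()
    print("t %.2f"%s["t"],"tcp",np.round(s["tcp_pos"],4),"clamp",np.round(w2c(s["tcp_pos"]),4),"yaw %.2f"%np.degrees(np.arctan2(R[1,0],R[0,0])),"tilt %.2f"%np.degrees(np.arccos(-R[2,2])),"F",np.round(s["force"],2),"M",np.round(s["ft_torque"],3),"gap %.3f"%s["finger_gap"],"q",np.round(s["q"],2))
E
python3 - <<'E'
from h import *
C=np.array([[.4452,-.27],[.3672,-.1003],[.6335,.025],[.7085,-.1474]])
M=np.array([(-.19,-.095),(-.19,.095),(.11,.095),(.11,-.095)])
c0=C.mean(0);m0=M.mean(0);H=(M-m0).T@(C-c0);th=np.arctan2(H[0,1]-H[1,0],H[0,0]+H[1,1])
R2=np.array([[np.cos(th),-np.sin(th)],[np.sin(th),np.cos(th)]]);o=c0-R2@m0
print(o,np.degrees(th),np.round((C-(o+M@R2.T))*1000,1))
for b in([.5721,-.188],[.5785,-.0307],[.454,-.188],[.4316,-.1341]):print(R2.T@(np.array(b)-o))
st()
go([.40,.25,.235],0);go(c2w([-.135,.006,.235]),YAW-90)
E
```

```text
[ 0.57491151 -0.1063978 ] 24.79860364459478 [[ 2.9  2.3]
 [ 4.6 -0.5]
 [-1.4 -1. ]
 [-6.1 -0.9]]
[-0.03677866 -0.07289824]
[0.03500751 0.06721241]
[-0.14398839 -0.02336356]
[-0.14171556  0.03496142]
t 0.35 tcp [0.2228 0.5837 0.2311] clamp [-0.0264  0.7767  0.2311] yaw 69.10 tilt 0.03 F [0.37 0.56 0.28] M [0.024 0.038 0.009] gap 1.002 q [ 1.03  0.53  1.43 -0.    1.18 -0.18]
shift [-248.6  284.5   -3.8] turn [ 0.   0.  69.1]
shift [-614.3  477.8   -3.6] turn [  0.    0.  134.1]
```

Emit:
servo_tool:
  targets:
    - [-40,60,-2,0,0,10]
    - [-80,110,-4,0,0,20]
    - [-130,170,-4,0,0,30]
    - [-180,225,-4,0,0,40]
    - [-230,275,-4,0,0,50]
    - [-280,315,-4,0,0,60]
    - [-330,350,-4,0,0,70]
    - [-380,375,-4,0,0,80]
    - [-430,400,-4,0,0,90]
    - [-480,420,-4,0,0,100]
  gripper: 85

```text
t: 1.6
tcp_pos: [0.4433, 0.0072, 0.2357]
tool_rot: [0.963, -0.269, 0.001, -0.0]
force: [0.5, 0.4, -0.3]
finger_gap: 0.992
```

Run:
```python
from h import *
st();go(c2w([-.135,.006,.235]),YAW-90)
```

```text
t 1.60 tcp [0.4433 0.0072 0.2357] clamp [-0.0703  0.161   0.2357] yaw -31.23 tilt 0.10 F [ 0.48  0.42 -0.33] M [ 0.024 -0.04   0.016] gap 0.992 q [-0.24  0.28  1.86  0.    1.    0.31]
shift [ 92.8 139.9   0.8] turn [-0.1 -0.1 33.8]
```

Emit:
servo_tool:
  targets:
    - [30,45,0,0,0,10]
    - [60,90,0,0,0,20]
    - [85,130,0,0,0,30]
    - [93,140,0,0,0,33.8]
    - [93,140,0,0,0,33.8]
    - [93,140,0,0,0,33.8]

```text
t: 2.35
tcp_pos: [0.4501, -0.1577, 0.2352]
tool_rot: [0.845, -0.535, -0.0, -0.0]
force: [-0.6, 0.1, 0.7]
finger_gap: 0.995
```

Run:
```python
from h import *
st();p=snapshot("wrist");cv2.imwrite("pics/w1.png",crop(p,0,0,512,384,1))
print(-p["R"].T@p["t"])
```

```text
t 2.35 tcp [ 0.4501 -0.1577  0.2352] clamp [-0.1338  0.0086  0.2352] yaw -64.62 tilt 0.05 F [-0.62  0.1   0.72] M [ 0.04  -0.007 -0.095] gap 0.995 q [-0.57  0.32  1.79  0.    1.03  0.56]
[ 0.51303374 -0.1279755   0.3770878 ]
```

View pics/w1.png

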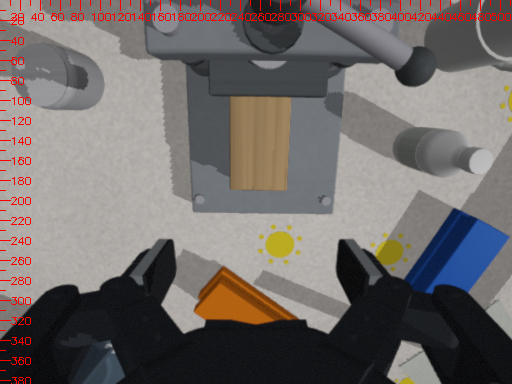

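The wrist view shows the bed front edge at row 213 (columns 193 to 332). The blank's top front edge runs (230,189)–(286,191), and its sides reach the jaw at (231,96) and (290,96).

Run:
```python
from h import *
np.set_printoptions(precision=4,suppress=True)
p=snapshot("wrist")
g=cv2.cvtColor(p["color"],cv2.COLOR_RGB2HSV)
m=cv2.inRange(g,(8,70,60),(25,255,255));m[:80]=0;m[195:]=0;m[:,:215]=0;m[:,310:]=0
for r in(105,120,140,160,175,184):
    x=np.where(m[r])[0];print(r,x.min(),x.max(),w2c(onz(p,(x.min()-.5,r),.079)),w2c(onz(p,(x.max()+.5,r),.079)))
for c in(240,260,280):
    y=np.where(m[:,c])[0];print(c,y.min(),y.max(),w2c(onz(p,(c,y.max()+.5),.079)))
for n,u,z in[("bedL",(193.5,213),.03),("bedR",(332.5,213.5),.03),("bedL2",(190,120),.03),("bedR2",(340,100),.03),("ball",(415,66),.229),("ball r",(415,66),.232),("head",(272,25),.246),("stud+y",(163,18),.165)]:
    X=onz(p,u,z);print(n,X,w2c(X))
```

```text
105 230 290 [-0.0535  0.0365  0.079 ] [-0.053  -0.0268  0.079 ]
120 230 289 [-0.0686  0.0367  0.079 ] [-0.0682 -0.0263  0.079 ]
140 230 288 [-0.0894  0.037   0.079 ] [-0.089 -0.026  0.079]
160 230 287 [-0.1109  0.0374  0.079 ] [-0.1105 -0.0257  0.079 ]
175 230 287 [-0.1276  0.0377  0.079 ] [-0.1272 -0.0263  0.079 ]
184 231 286 [-0.1378  0.0368  0.079 ] [-0.1374 -0.0256  0.079 ]
240 96 189 [-0.1441  0.0263  0.079 ]
260 96 189 [-0.144   0.0039  0.079 ]
280 97 190 [-0.145  -0.0186  0.079 ]
bedL [ 0.3637 -0.1062  0.03  ] [-0.1903  0.0918  0.03  ]
bedR [ 0.4431 -0.2752  0.03  ] [-0.1898 -0.0949  0.03  ]
bedL2 [ 0.4742 -0.057   0.03  ] [-0.0694  0.0897  0.03  ]
bedR2 [ 0.5738 -0.2116  0.03  ] [-0.0445 -0.0925  0.03  ]
ball [ 0.571  -0.1902  0.229 ] [-0.0379 -0.0719  0.229 ]
ball r [ 0.5698 -0.1889  0.232 ] [-0.0385 -0.0702  0.232 ]
head [ 0.5505 -0.1177  0.246 ] [-0.0259  0.0025  0.246 ]
stud+y [ 0.5459 -0.0406  0.165 ] [0.0026 0.0743 0.165 ]
```

Emit:
servo_tool:
  targets:
    - [0,0,0,0,0,-10.5]
    - [0,0,0,0,0,-21]
    - [0,0,0,0,0,-31.5]
    - [0,0,0,0,0,-42]
    - [0,0,0,0,0,-52.5]
    - [0,0,0,0,0,-63]
    - [0,0,0,0,0,-73.5]
    - [0,0,0,0,0,-84]
    - [0,0,0,0,0,-94.5]
    - [0,0,0,0,0,-105]

```text
t: 3.7
tcp_pos: [0.4505, -0.1574, 0.2354]
tool_rot: [0.937, 0.348, -0.0, -0.0]
force: [0.2, 0.1, -0.9]
finger_gap: 0.994
```

```bash
sed -i 's/^O=.*/O=np.array([.5754,-.1099]);YAW=25.0/' h.py
python3 - <<'E'
from h import *
st();go(c2w([-.125,.0065,.11]),YAW+90-1);go(c2w([-.125,.0065,.042]),YAW+90-1)
E
```

```text
t 3.70 tcp [ 0.4505 -0.1574  0.2354] clamp [-0.1333  0.0097  0.2354] yaw 40.77 tilt 0.01 F [ 0.21  0.09 -0.86] M [-0.002  0.07   0.009] gap 0.994 q [-0.57  0.32  1.79  0.    1.03 -1.28]
shift [  7.1   5.4 125.4] turn [ -0.   -0.  -73.2]
shift [  7.1   5.4 193.4] turn [ -0.   -0.  -73.2]
```

Emit:
servo_tool:
  targets:
    - [7,5.4,0,0,0,-10.5]
    - [7,5.4,0,0,0,-21]
    - [7,5.4,20,0,0,-31.5]
    - [7,5.4,50,0,0,-42]
    - [7,5.4,80,0,0,-52.5]
    - [7,5.4,100,0,0,-63]
    - [7,5.4,120,0,0,-73.2]
    - [7,5.4,125,0,0,-73.2]
    - [7,5.4,125,0,0,-73.2]

```text
t: 4.82
tcp_pos: [0.4595, -0.1577, 0.1104]
tool_rot: [0.549, 0.836, 0.0, -0.0]
force: [0.1, -0.1, 0.5]
finger_gap: 0.997
```

Run:
```python
from h import *
st();go(c2w([-.125,.0065,.042]),YAW+90-1)
```

```text
t 4.83 tcp [ 0.4595 -0.1577  0.1104] clamp [-0.1252  0.0057  0.1104] yaw 113.42 tilt 0.01 F [ 0.06 -0.11  0.45] M [-0.02   0.022  0.002] gap 0.997 q [-0.56  0.54  1.89  0.    0.71 -2.54]
shift [ 0.8  0.2 68.4] turn [-0.  -0.  -0.6]
```

Emit:
servo_tool:
  targets:
    - [0.8,0,25,0,0,-0.6]
    - [0.8,0,45,0,0,-0.6]
    - [0.8,0,60,0,0,-0.6]
    - [0.8,0,68,0,0,-0.6]
    - [0.8,0,68,0,0,-0.6]

```text
t: 5.45
tcp_pos: [0.4591, -0.1574, 0.0422]
tool_rot: [0.544, 0.839, 0.0, -0.0]
force: [0.1, -0.3, 0.4]
finger_gap: 0.995
```

Emit:
servo_tool:
  targets:
    - [0,0,0,0,0,0]
    - [0,0,0,0,0,0]
    - [0,0,0,0,0,0]
    - [0,0,0,0,0,0]
    - [0,0,0,0,0,0]
    - [0,0,0,0,0,0]
  gripper: 50
  newtons: 20

```text
t: 6.2
tcp_pos: [0.4593, -0.1575, 0.0429]
tool_rot: [0.544, 0.839, -0.0, 0.0]
force: [0.1, 0.2, 5.3]
finger_gap: 0.747
```

Run:
```python
from h import *
st();go(c2w([-.09,0,.042]),YAW+90)
```

```text
t 6.20 tcp [ 0.4593 -0.1575  0.0429] clamp [-0.1254  0.0059  0.0429] yaw 114.11 tilt 0.06 F [0.09 0.21 5.26] M [0.223 0.073 0.08 ] gap 0.747 q [-0.56  0.67  1.92 -0.    0.54 -2.55]
shift [-5.4 35.5  0.9] turn [ 0.   0.  -0.9]
```

Emit:
servo_tool:
  targets:
    - [-1,8,-0.5,0,0,0]
    - [-2,15,-0.5,0,0,-0.3]
    - [-3,22,-0.5,0,0,-0.6]
    - [-4.5,29,-0.5,0,0,-0.9]
    - [-5.5,35,-0.5,0,0,-0.9]
    - [-5.5,35,-0.5,0,0,-0.9]
    - [-5.5,35,-0.5,0,0,-0.9]

```text
t: 7.08
tcp_pos: [0.4935, -0.1478, 0.043]
tool_rot: [0.537, 0.843, 0.0, 0.0]
force: [-0.9, 1.2, 4.4]
finger_gap: 0.743
```

Run:
```python
from h import *
st();go(c2w([-.135,0,.048]),YAW+90)
a=crop(snapshot("scene"),170,145,110,105,5);cv2.imwrite("pics/c3.png",a)
```

```text
t 7.08 tcp [ 0.4935 -0.1478  0.043 ] clamp [-0.0902  0.0002  0.043 ] yaw 115.02 tilt 0.03 F [-0.88  1.22  4.41] M [0.227 0.148 0.124] gap 0.743 q [-0.51  0.69  1.85  0.    0.6  -2.52]
shift [ -0.2 -44.8  -5.1] turn [0. 0. 0.]
```

View pics/c3.png

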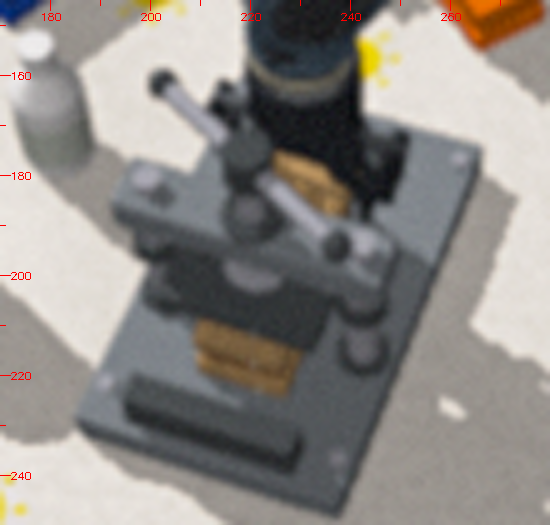

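The blank is centred and gripped, with its far end about 28 mm short of the stop (far edge near (212,222)). I'll release it, back out and push from behind with two fingertips.

Emit:
servo_tool:
  targets:
    - [0,0,0,0,0,0]
    - [0,0,0,0,0,0]
    - [0,0,0,0,0,0]
    - [0,0,0,0,0,0]
    - [0,-15,0,0,0,0]
    - [0,-30,0,0,0,0]
    - [0,-45,0,0,0,0]
    - [0,-50,0,0,0,0]
    - [0,-50,0,0,0,0]
  gripper: 85

```text
t: 8.25
tcp_pos: [0.4475, -0.1697, 0.0429]
tool_rot: [0.538, 0.843, 0.0, -0.0]
force: [0.5, 0.0, -0.3]
finger_gap: 0.992
```

Emit:
servo_tool:
  targets:
    - [0,0,0,0,0,0]
    - [0,0,0,0,0,0]
    - [0,0,0,0,0,0]
    - [0,0,0,0,0,0]
    - [0,0,0,0,0,0]
    - [0,0,0,0,0,0]
  gripper: 30

```text
t: 9.0
tcp_pos: [0.4479, -0.1692, 0.0428]
tool_rot: [0.537, 0.843, -0.0, 0.0]
force: [-0.8, 0.4, -0.7]
finger_gap: 0.35
```

Emit:
servo_tool:
  targets:
    - [0,8,0,0,0,0]
    - [0,16,0,0,0,0]
    - [0,22,0,0,0,0]
    - [0,28,0,0,0,0]
    - [0,33,0,0,0,0]
    - [0,37,0,0,0,0]
    - [0,40,0,0,0,0]
    - [0,40,0,0,0,0]

```text
t: 10.0
tcp_pos: [0.4846, -0.1522, 0.0428]
tool_rot: [0.537, 0.843, 0.0, 0.0]
force: [-0.3, -0.0, 0.5]
finger_gap: 0.351
```

Run:
```python
from h import *
st()
```

```text
t 10.00 tcp [ 0.4846 -0.1522  0.0428] clamp [-0.1002  0.      0.0428] yaw 114.99 tilt 0.04 F [-0.34 -0.02  0.51] M [0.026 0.101 0.049] gap 0.351 q [-0.52  0.69  1.87  0.    0.59 -2.53]
```

Emit:
servo_tool:
  targets:
    - [0,2,0,0,0,0]
    - [0,4,0,0,0,0]
    - [0,6,0,0,0,0]
    - [0,8,0,0,0,0]
    - [0,8,0,0,0,0]

```text
t: 10.62
tcp_pos: [0.4918, -0.1489, 0.0428]
tool_rot: [0.537, 0.843, 0.0, 0.0]
force: [-0.4, 0.3, 1.1]
finger_gap: 0.352
```

Emit:
servo_tool:
  targets:
    - [0,1.5,0,0,0,0]
    - [0,3,0,0,0,0]
    - [0,3,0,0,0,0]

```text
t: 11.0
tcp_pos: [0.4922, -0.1478, 0.0428]
tool_rot: [0.537, 0.843, -0.001, -0.002]
force: [-7.0, -3.8, 2.3]
finger_gap: 0.35
```

Run:
```python
from h import *
st()
a=crop(snapshot("scene"),170,145,110,105,5);cv2.imwrite("pics/c4.png",a)
```

```text
t 11.00 tcp [ 0.4922 -0.1478  0.0428] clamp [-0.0914  0.0008  0.0428] yaw 115.01 tilt 0.22 F [-6.98 -3.76  2.32] M [-0.599  0.886 -0.152] gap 0.350 q [-0.51  0.69  1.85 -0.    0.61 -2.51]
```

View pics/c4.png

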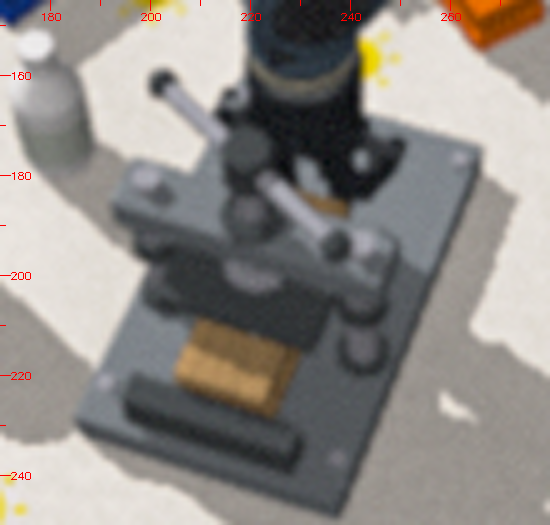

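Run:
```python
from h import *
np.set_printoptions(precision=4,suppress=True)
S=snapshot("scene")
X=lambda x,y,z:proj(S,c2w([x,y,z]))[0]
print("blank far top corners",X(.08,-.032,.079),X(.08,.032,.079)," near stop top",X(.08,-.032,.065),X(.08,.032,.065),"stop ends",X(.08,-.06,.065),X(.08,.06,.065), "if 10 short",X(.07,-.032,.079),X(.07,.032,.079))
```

```text
blank far top corners [203.5253 219.4709] [221.9959 225.3614]  near stop top [203.9181 221.4753] [222.2288 227.3296] stop ends [196.0127 218.9397] [230.3416 229.915 ] if 10 short [204.7073 216.8921] [223.1217 222.7391]
```

Emit:
servo_tool:
  targets:
    - [0,1.5,0,0,0,0]
    - [0,2,0,0,0,0]
    - [0,2,0,0,0,0]

```text
t: 11.48
tcp_pos: [0.4921, -0.1474, 0.0428]
tool_rot: [0.537, 0.843, -0.002, -0.003]
force: [-12.4, -7.7, 5.1]
finger_gap: 0.352
```

Run:
```python
from h import *
st()
S=snapshot("scene");g=cv2.cvtColor(S["color"],cv2.COLOR_RGB2GRAY).astype(np.float32)
for y in(-.02,0,.02):
    xs=np.arange(.04,.116,.004);uv=proj(S,[c2w([x,y,.065]) for x in xs]).astype(np.float32)
    v=cv2.remap(S["color"],uv[:,:1].copy(),uv[:,1:].copy(),cv2.INTER_LINEAR)[:,0]
    print(y,[(round(x*1000),*map(int,c)) for x,c in zip(xs,v)])
```

```text
t 11.47 tcp [ 0.4921 -0.1474  0.0428] clamp [-0.0913  0.0012  0.0428] yaw 115.02 tilt 0.43 F [-12.45  -7.74   5.09] M [-1.315  1.552 -0.282] gap 0.352 q [-0.51  0.69  1.85 -0.01  0.61 -2.51]
-0.02 [(40, 118, 94, 63), (44, 117, 93, 63), (48, 125, 98, 65), (52, 155, 122, 79), (56, 175, 139, 90), (60, 178, 142, 93), (64, 177, 140, 92), (68, 171, 136, 90), (72, 145, 114, 75), (76, 106, 83, 56), (80, 76, 66, 54), (84, 64, 68, 68), (88, 72, 76, 79), (92, 74, 78, 79), (96, 76, 80, 82), (100, 63, 67, 72), (104, 48, 52, 54), (108, 40, 41, 43), (112, 49, 52, 54), (116, 72, 78, 80)]
0 [(40, 117, 93, 62), (44, 116, 92, 63), (48, 118, 94, 62), (52, 138, 108, 72), (56, 167, 133, 87), (60, 177, 140, 93), (64, 177, 139, 94), (68, 171, 136, 90), (72, 142, 112, 74), (76, 106, 82, 54), (80, 74, 62, 48), (84, 62, 63, 61), (88, 69, 74, 77), (92, 73, 78, 81), (96, 72, 77, 79), (100, 64, 67, 69), (104, 50, 53, 55), (108, 41, 45, 47), (112, 48, 50, 54), (116, 71, 75, 78)]
0.02 [(40, 116, 93, 60), (44, 119, 95, 63), (48, 118, 93, 60), (52, 123, 98, 65), (56, 157, 125, 83), (60, 177, 140, 93), (64, 181, 144, 95), (68, 174, 139, 93), (72, 147, 117, 79), (76, 109, 85, 58), (80, 76, 59, 44), (84, 57, 55, 53), (88, 60, 66, 67), (92, 72, 75, 77), (96, 74, 78, 79), (100, 65, 68, 71), (104, 49, 52, 52), (108, 42, 45, 46), (112, 51, 53, 56), (116, 71, 75, 77)]
```

Emit:
servo_tool:
  targets:
    - [0,-10,0,0,0,0]
    - [0,-40,0,0,0,0]
    - [0,-60,-20,0,0,0]
    - [0,-65,-70,0,0,0]
    - [0,-65,-130,0,0,0]
    - [0,-65,-190,0,0,0]
    - [0,-65,-240,0,0,0]
    - [0,-65,-250,0,0,0]

```text
t: 12.52
tcp_pos: [0.4392, -0.1754, 0.2968]
tool_rot: [0.537, 0.843, 0.0, 0.005]
force: [-0.4, -0.6, 1.0]
finger_gap: 0.348
```

Run:
```python
from h import *
st();go([*O,.295],122)
```

```text
t 12.53 tcp [ 0.4392 -0.1754  0.2968] clamp [-0.1511 -0.0018  0.2968] yaw 115.01 tilt 0.58 F [-0.38 -0.6   1.  ] M [ 0.03  -0.043 -0.027] gap 0.348 q [-0.62  0.23  1.72  0.    1.18 -2.63]
shift [  1.8 151.1   2.6] turn [ 0.3  0.5 -7. ]
```

Emit:
servo_tool:
  targets:
    - [1,40,2,0,0,0]
    - [1,80,2,0,0,0]
    - [1,120,2,0,0,-4]
    - [1.8,151,2,0,0,-7]
    - [1.8,151,2,0,0,-7]
    - [1.8,151,2,0,0,-7]
  gripper: 85

```text
t: 13.28
tcp_pos: [0.572, -0.1087, 0.2896]
tool_rot: [0.485, 0.875, -0.0, -0.001]
force: [-1.1, -0.1, 0.0]
finger_gap: 0.996
```

Run:
```python
from h import *
st();go([*O,.197],122)
p=snapshot("wrist");cv2.imwrite("pics/w2.png",crop(p,0,0,512,384,1))
T=snapshot("side");cv2.imwrite("pics/s2.png",crop(T,185,140,120,110,5))
```

```text
t 13.28 tcp [ 0.572  -0.1087  0.2896] clamp [-0.0026  0.0025  0.2896] yaw 121.98 tilt 0.16 F [-1.05 -0.06  0.05] M [ 0.023  0.013 -0.043] gap 0.996 q [-0.38  0.41  1.47 -0.    1.27 -2.51]
shift [-3.   2.4 92.6] turn [-0.1 -0.1 -0. ]
```

View pics/w2.png

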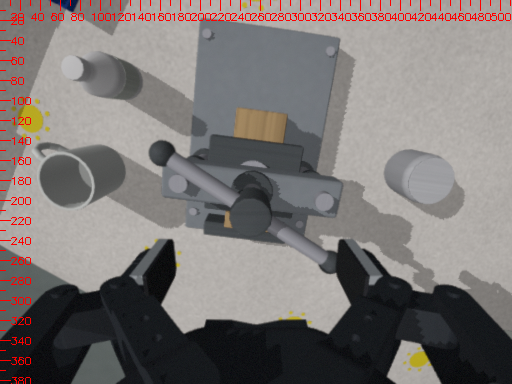

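The wrist view shows the bar's balls at (161,153) and (332,261) and the head top at (250,212). I use these to refine the screw axis.

Run:
```python
from h import *
np.set_printoptions(precision=4,suppress=True)
p=snapshot("wrist")
a=onz(p,(161.5,153),.229);b=onz(p,(332,261),.229);h=onz(p,(250,213),.246)
print(a,b,(a+b)/2,np.linalg.norm(a-b),np.degrees(np.arctan2(*(b-a)[1::-1])),h)
for u in[(203,20),(340,37)]:print(onz(p,u,.03),w2c(onz(p,u,.03)))
```

```text
[ 0.5712 -0.1918  0.229 ] [ 0.5767 -0.0313  0.229 ] [ 0.5739 -0.1115  0.229 ] 0.1606283008181724 88.01189183946155 [ 0.5712 -0.1143  0.246 ]
[ 0.4432 -0.2707  0.03  ] [-0.1878 -0.0899  0.03  ]
[ 0.364  -0.1054  0.03  ] [-0.1897  0.0934  0.03  ]
```

Emit:
servo_tool:
  targets:
    - [-3,0,0,0,0,0]
    - [-3,3,10,0,0,0]
    - [-3,3,35,0,0,0]
    - [-3,3,60,0,0,0]
    - [-3,3,80,0,0,0]
    - [-3,3,92,0,0,0]
    - [-3,3,92,0,0,0]

```text
t: 14.3
tcp_pos: [0.5767, -0.1096, 0.1977]
tool_rot: [0.485, 0.875, -0.0, -0.001]
force: [0.3, -0.7, 0.3]
finger_gap: 0.996
```

Run:
```python
from h import *
st();go([.574,-.111,.197],122)
```

```text
t 14.30 tcp [ 0.5767 -0.1096  0.1977] clamp [ 0.0013 -0.0003  0.1977] yaw 121.99 tilt 0.13 F [ 0.34 -0.67  0.25] M [-0.016  0.018  0.037] gap 0.996 q [-0.38  0.52  1.56  0.    1.06 -2.51]
shift [ 0.3 -3.   0.7] turn [-0.1 -0.1 -0. ]
```

Emit:
servo_tool:
  targets:
    - [0.3,-3,0,0,0,0]
    - [0.3,-3,0,0,0,6]
    - [0.3,-3,0,0,0,12]
    - [0.3,-3,0,0,0,18]
    - [0.3,-3,1,0,0,26]
    - [0.3,-3,1,0,0,34]
    - [0.3,-3,2,0,0,42]
    - [0.3,-3,2,0,0,50]
    - [0.3,-3,3,0,0,58]
    - [0.3,-3,3,0,0,66]

```text
t: 15.55
tcp_pos: [0.5752, -0.1114, 0.1971]
tool_rot: [0.884, 0.468, 0.001, 0.001]
force: [0.1, 1.3, -0.3]
finger_gap: 0.997
```

Run:
```python
from h import *
st();go([.574,-.111,.194],122-66)
p=snapshot("wrist");cv2.imwrite("pics/w3.png",crop(p,0,0,512,384,1))
```

```text
t 15.55 tcp [ 0.5752 -0.1114  0.1971] clamp [-0.0008 -0.0013  0.1971] yaw 55.79 tilt 0.15 F [ 0.13  1.26 -0.34] M [ 0.03  -0.101  0.226] gap 0.997 q [-0.38  0.52  1.57  0.    1.05 -1.36]
shift [-0.4 -1.2  3.1] turn [ 0.2 -0.  -0.2]
```

View pics/w3.png

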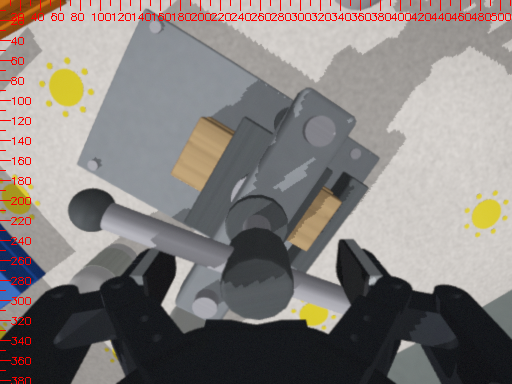

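Both fingers are driving the bar: Mz is 0.23 Nm, close to the free-turning torque, with almost no side force. I'll keep sweeping while following the bar down.

Emit:
servo_tool:
  targets:
    - [0,-0.5,1,0,0,8]
    - [0,-0.5,2,0,0,16]
    - [0,-0.5,3,0,0,24]
    - [0,-0.5,3,0,0,32]
    - [0,-0.5,4,0,0,40]
    - [0,-0.5,5,0,0,48]
    - [0,-0.5,5,0,0,56]
    - [0,-0.5,6,0,0,64]
    - [0,-0.5,7,0,0,72]
    - [0,-0.5,7,0,0,80]

```text
t: 16.85
tcp_pos: [0.5754, -0.1111, 0.1905]
tool_rot: [0.978, -0.209, 0.002, 0.0]
force: [1.9, 1.4, 0.5]
finger_gap: 0.993
```

Run:
```python
from h import *
st();go([.574,-.111,.1896],122-66-80)
```

```text
t 16.85 tcp [ 0.5754 -0.1111  0.1905] clamp [-0.0005 -0.0011  0.1905] yaw -24.11 tilt 0.23 F [1.89 1.44 0.53] M [ 0.127 -0.177  0.189] gap 0.993 q [-0.38  0.52  1.58  0.    1.04  0.04]
shift [-1.3  0.5  0.9] turn [-0.  -0.2 -0.1]
```

Emit:
servo_tool:
  targets:
    - [-0.5,0,1,0,0,7]
    - [-0.5,0,2,0,0,14]
    - [-0.5,0,3,0,0,21]
    - [-0.5,0,3,0,0,28]
    - [-0.5,0,4,0,0,35]
    - [-0.5,0,4,0,0,42]
    - [-0.5,0,5,0,0,49]
    - [-0.5,0,5,0,0,56]
    - [-0.5,0,5,0,0,63]
    - [-0.5,0,5,0,0,70]

```text
t: 18.1
tcp_pos: [0.5754, -0.1113, 0.1852]
tool_rot: [-0.682, 0.732, -0.002, 0.001]
force: [2.1, -0.8, -1.6]
finger_gap: 0.994
```

Run:
```python
from h import *
st()
p=snapshot("wrist");cv2.imwrite("pics/w4.png",crop(p,0,0,512,384,1))
```

```text
t 18.10 tcp [ 0.5754 -0.1113  0.1852] clamp [-0.0006 -0.0012  0.1852] yaw -94.07 tilt 0.29 F [ 2.12 -0.84 -1.64] M [-0.066 -0.309  0.18 ] gap 0.994 q [-0.38  0.53  1.58  0.    1.02  1.26]
```

View pics/w4.png

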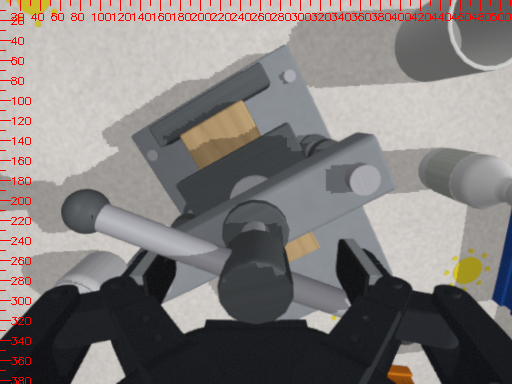

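Emit:
servo_tool:
  targets:
    - [-0.5,0,0,0,0,7]
    - [-0.5,0,1,0,0,14]
    - [-0.5,0,1,0,0,21]
    - [-0.5,0,2,0,0,28]
    - [-0.5,0,2,0,0,35]
    - [-0.5,0,3,0,0,42]
    - [-0.5,0,3,0,0,48]

```text
t: 19.02
tcp_pos: [0.5753, -0.1112, 0.1824]
tool_rot: [-0.326, 0.945, -0.002, 0.002]
force: [2.5, -1.2, 0.9]
finger_gap: 0.995
```

Run:
```python
from h import *
st()
```

```text
t 19.02 tcp [ 0.5753 -0.1112  0.1824] clamp [-0.0007 -0.0011  0.1824] yaw -141.97 tilt 0.28 F [ 2.46 -1.2   0.92] M [-0.137 -0.25   0.273] gap 0.995 q [-0.38  0.53  1.59 -0.    1.02  2.1 ]
```

Emit:
servo_tool:
  targets:
    - [0,0,0,0,0,-5]
    - [0,0,0,0,0,-8]
    - [0,0,-25,0,0,-8]
    - [0,0,-60,0,0,-8]
    - [0,0,-62,0,0,-18]
    - [0,0,-62,0,0,-28]
    - [0,0,-62,0,0,-38]
    - [0,0,-62,0,0,-48]
    - [0,0,-62,0,0,-58]
    - [0,0,-62,0,0,-68]

```text
t: 20.27
tcp_pos: [0.5736, -0.1103, 0.2435]
tool_rot: [0.801, -0.598, 0.0, -0.0]
force: [0.4, -0.3, -0.3]
finger_gap: 0.993
```

Emit:
servo_tool:
  targets:
    - [0,0,0,0,0,-10]
    - [0,0,0,0,0,-20]
    - [0,0,0,0,0,-30]
    - [0,0,0,0,0,-40]
    - [0,0,0,0,0,-50]
    - [0,0,0,0,0,-60]
    - [0,0,0,0,0,-70]
    - [0,0,0,0,0,-80]
    - [0,0,0,0,0,-90]
    - [0,0,0,0,0,-100]

```text
t: 21.52
tcp_pos: [0.5736, -0.1103, 0.2435]
tool_rot: [0.973, 0.229, 0.0, 0.0]
force: [0.4, 0.2, -0.1]
finger_gap: 0.993
```

Run:
```python
from h import *
st();go([.574,-.111,.180],48)
p=snapshot("wrist");cv2.imwrite("pics/w5.png",crop(p,0,0,512,384,1))
```

```text
t 21.52 tcp [ 0.5736 -0.1103  0.2435] clamp [-0.0018  0.0004  0.2435] yaw 26.50 tilt 0.05 F [ 0.44  0.17 -0.15] M [-0.015  0.032  0.018] gap 0.993 q [-0.38  0.46  1.52 -0.    1.16 -0.84]
shift [-0.   0.7 63.5] turn [  0.   -0.  -21.5]
```

View pics/w5.png

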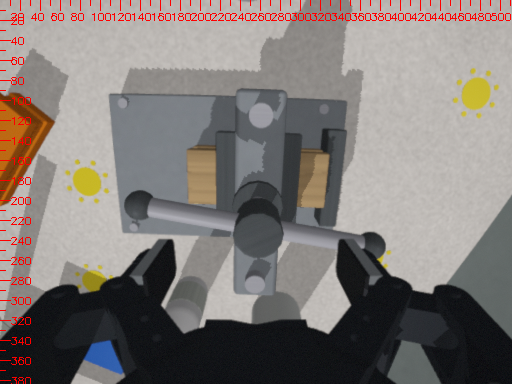

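The wrist view shows the blank tight against the stop at (327,175), and the balls at (139,206) and (371,244). I compute the bar angle and the commanded descent.

Run:
```python
from h import *
p=snapshot("wrist")
for z in(.213,.215,.217):
    a=onz(p,(139.5,206),z);b=onz(p,(371,244),z);print(z,(a+b)/2,np.linalg.norm(a-b),np.degrees(np.arctan2(*(b-a)[1::-1])))
```

```text
0.213 [ 0.57509299 -0.11119593  0.213     ] 0.16018141840232003 16.632634176186308
0.215 [ 0.57470429 -0.11046113  0.215     ] 0.1583222161222081 16.632634176186304
0.217 [ 0.5743156  -0.10972632  0.217     ] 0.15646301384209607 16.63263417618631
```

Emit:
servo_tool:
  targets:
    - [0.5,0.5,0,0,0,-10]
    - [0.5,0.5,0,0,0,-20]
    - [0.5,0.5,0,0,0,-23]
    - [0.5,0.5,10,0,0,-23]
    - [0.5,0.5,30,0,0,-23]
    - [0.5,0.5,50,0,0,-23]
    - [0.5,0.5,62,0,0,-23]
    - [0.5,0.5,63,0,0,-23]
    - [0.5,0.5,63,0,0,-17]
    - [0.5,0.5,63,0,0,-11]

```text
t: 22.88
tcp_pos: [0.5752, -0.1111, 0.1806]
tool_rot: [0.949, 0.316, 0.001, 0.001]
force: [0.2, -1.7, -2.8]
finger_gap: 0.992
```

Emit:
servo_tool:
  targets:
    - [0,0,0,0,0,4]
    - [0,0,0,0,0,8]
    - [0,0,0,0,0,12]
    - [0,0,0,0,0,12]

```text
t: 23.38
tcp_pos: [0.575, -0.1109, 0.1802]
tool_rot: [0.976, 0.217, 0.001, 0.001]
force: [1.4, -2.4, -2.0]
finger_gap: 0.995
```

Run:
```python
from h import *
st()
```

```text
t 23.38 tcp [ 0.575  -0.1109  0.1802] clamp [-0.0008 -0.0008  0.1802] yaw 25.05 tilt 0.11 F [ 1.38 -2.39 -1.96] M [-0.242 -0.167  0.093] gap 0.995 q [-0.38  0.54  1.59 -0.    1.02 -0.82]
```

Emit:
servo_tool:
  targets:
    - [0,0,0,0,0,3]
    - [0,0,0.5,0,0,6]
    - [0,0,0.5,0,0,9]
    - [0,0,0.5,0,0,12]

```text
t: 23.88
tcp_pos: [0.575, -0.1109, 0.1796]
tool_rot: [0.994, 0.114, 0.001, 0.001]
force: [1.0, -1.5, -3.9]
finger_gap: 0.997
```

Run:
```python
from h import *
st()
```

```text
t 23.88 tcp [ 0.575  -0.1109  0.1796] clamp [-0.0008 -0.0008  0.1796] yaw 13.04 tilt 0.11 F [ 1.04 -1.51 -3.89] M [-0.184 -0.219  0.36 ] gap 0.997 q [-0.38  0.54  1.59 -0.    1.02 -0.61]
```

Emit:
servo_tool:
  targets:
    - [0,0,0,0,0,3]
    - [0,0,0.5,0,0,6]
    - [0,0,0.5,0,0,9]

```text
t: 24.25
tcp_pos: [0.575, -0.1109, 0.1791]
tool_rot: [0.999, 0.035, 0.001, 0.001]
force: [1.3, -1.5, -4.9]
finger_gap: 0.994
```

Run:
```python
from h import *
st()
```

```text
t 24.25 tcp [ 0.575  -0.1109  0.1791] clamp [-0.0008 -0.0007  0.1791] yaw 4.05 tilt 0.11 F [ 1.31 -1.47 -4.95] M [-0.17  -0.238  0.506] gap 0.994 q [-0.38  0.54  1.59 -0.    1.01 -0.45]
```

Run:
```python
from h import *
for i in range(5):
    st();snapshot("side")
st()
```

```text
t 24.25 tcp [ 0.575  -0.1109  0.1791] clamp [-0.0008 -0.0007  0.1791] yaw 4.05 tilt 0.11 F [ 1.31 -1.47 -4.95] M [-0.17  -0.238  0.506] gap 0.994 q [-0.38  0.54  1.59 -0.    1.01 -0.45]
t 24.30 tcp [ 0.575  -0.1109  0.1791] clamp [-0.0007 -0.0007  0.1791] yaw 3.97 tilt 0.11 F [ 0.77 -1.55 -3.16] M [-0.142 -0.283  0.296] gap 0.997 q [-0.38  0.54  1.59 -0.    1.01 -0.45]
t 24.35 tcp [ 0.575  -0.1109  0.1791] clamp [-0.0008 -0.0007  0.1791] yaw 4.09 tilt 0.10 F [ 1.5  -2.39 -2.86] M [-0.212 -0.262  0.325] gap 0.993 q [-0.38  0.54  1.59 -0.    1.01 -0.45]
t 24.40 tcp [ 0.575  -0.1108  0.1791] clamp [-0.0007 -0.0006  0.1791] yaw 4.11 tilt 0.10 F [ 1.76 -0.94 -3.04] M [-0.208 -0.3    0.303] gap 0.998 q [-0.38  0.54  1.59 -0.    1.01 -0.45]
t 24.45 tcp [ 0.5749 -0.1108  0.1791] clamp [-0.0008 -0.0006  0.1791] yaw 4.09 tilt 0.09 F [ 1.82 -2.74 -3.99] M [-0.223 -0.324  0.296] gap 0.993 q [-0.38  0.54  1.59 -0.    1.01 -0.45]
t 24.50 tcp [ 0.5749 -0.1108  0.1791] clamp [-0.0008 -0.0006  0.1791] yaw 4.07 tilt 0.09 F [ 2.55 -1.76 -3.58] M [-0.219 -0.358  0.302] gap 0.994 q [-0.38  0.54  1.59 -0.    1.01 -0.45]
```

Emit:
servo_tool:
  targets:
    - [0,0,0,0,0,-2]
    - [0,0,0,0,0,-3]

```text
t: 24.75
tcp_pos: [0.574, -0.11, 0.1791]
tool_rot: [0.998, 0.062, -0.0, -0.0]
force: [0.1, 0.4, 0.3]
finger_gap: 0.992
```

```bash
cat > av.py <<'E'
from h import *
L=[]
for i in range(6):
    s=sense();R=Ro.from_quat(s["tool_rot"]).as_matrix();L.append([np.degrees(np.arctan2(R[1,0],R[0,0])),s["ft_torque"][2],*s["force"]]);snapshot("side")
L=np.array(L);print(np.round(L[:,:2],3).tolist(),"mean",np.round(L[1:].mean(0),3),"t",sense()["t"])
E
python3 av.py
```

```text
[[7.056, 0.048], [7.07, -0.019], [7.01, -0.001], [6.995, 0.017], [6.992, -0.028], [6.994, 0.001]] mean [ 7.012e+00 -6.000e-03 -9.700e-02  7.180e-01 -1.300e-02] t 25.05
```

Emit:
servo_tool:
  targets:
    - [0,0,0,0,0,1]
    - [0,0,0,0,0,2]

```text
t: 25.3
tcp_pos: [0.5743, -0.1104, 0.1788]
tool_rot: [0.999, 0.043, -0.0, 0.0]
force: [0.8, -1.1, -0.1]
finger_gap: 0.996
```

```bash
python3 av.py
```

```text
[[4.933, 0.069], [4.92, 0.042], [4.979, -0.012], [4.997, 0.011], [4.998, 0.022], [4.999, 0.008]] mean [ 4.978  0.014  0.052 -0.648 -0.278] t 25.6
```

Emit:
servo_tool:
  targets:
    - [0,0,0,0,0,1]

```text
t: 25.72
tcp_pos: [0.5743, -0.1107, 0.1788]
tool_rot: [0.999, 0.035, -0.0, 0.0]
force: [-0.1, -1.3, -0.6]
finger_gap: 0.992
```

```bash
python3 av.py
```

```text
[[3.995, 0.414], [3.999, 0.406], [4.041, 0.349], [4.052, 0.364], [4.043, 0.355], [4.034, 0.337]] mean [ 4.034  0.362 -0.103 -1.051 -0.052] t 26.025
```

Emit:
servo_tool:
  targets:
    - [0,0,0,0,0,0.4]

```text
t: 26.15
tcp_pos: [0.5744, -0.1106, 0.1788]
tool_rot: [1.0, 0.032, -0.0, 0.0]
force: [-0.6, -2.1, -0.9]
finger_gap: 0.998
```

```bash
python3 av.py
```

```text
[[3.617, 0.388], [3.601, 0.468], [3.611, 0.451], [3.617, 0.466], [3.614, 0.457], [3.612, 0.492]] mean [ 3.611  0.467 -0.25  -1.409  0.03 ] t 26.45
```

Emit:
servo_tool:
  targets:
    - [0,0,0,0,0,0.4]

```text
t: 26.58
tcp_pos: [0.5744, -0.1105, 0.1788]
tool_rot: [1.0, 0.028, -0.0, 0.0]
force: [-1.0, -1.5, -0.8]
finger_gap: 0.995
```

```bash
python3 av.py
```

```text
[[3.184, 0.444], [3.175, 0.472], [3.19, 0.418], [3.198, 0.491], [3.196, 0.37], [3.198, 0.462]] mean [ 3.191  0.443 -0.527 -2.197 -0.624] t 26.875
```

The torque levels off at about 0.45–0.46 Nm, which is about 63 N on the blank. That is on target, so I back off, lift clear and retract.

Emit:
servo_tool:
  targets:
    - [0,0,0,0,0,-4]
    - [0,0,0,0,0,-9]
    - [0,0,-20,0,0,-9]
    - [0,0,-70,0,0,-9]
    - [0,0,-120,0,0,-9]
    - [0,0,-150,0,0,-9]
    - [0,0,-150,0,0,-9]
    - [0,0,-150,0,0,-9]

```text
t: 27.88
tcp_pos: [0.5737, -0.1098, 0.3277]
tool_rot: [0.994, 0.106, -0.001, -0.001]
force: [-0.8, -0.4, -0.1]
finger_gap: 0.996
```

Run:
```python
from h import *
np.set_printoptions(precision=4,suppress=True)
st()
S=snapshot("scene");T=snapshot("side");p=snapshot("wrist")
a=np.hstack([crop(S,130,145,170,110,2),crop(T,180,120,125,110,2)])
w=cv2.resize(crop(p,0,0,512,384,1),(590,442))
w=cv2.copyMakeBorder(w,0,0,0,max(0,a.shape[1]-590),0)
a=cv2.copyMakeBorder(a,0,0,0,max(0,w.shape[1]-a.shape[1]),0)
cv2.imwrite("pics/f.png",np.vstack([a,w])[:600,:800])
```

```text
t 27.88 tcp [ 0.5737 -0.1098  0.3277] clamp [-0.0015  0.0009  0.3277] yaw 12.16 tilt 0.14 F [-0.85 -0.43 -0.12] M [-0.007  0.008 -0.042] gap 0.996 q [-0.38  0.38  1.41  0.    1.35 -0.59]
```

View pics/f.png

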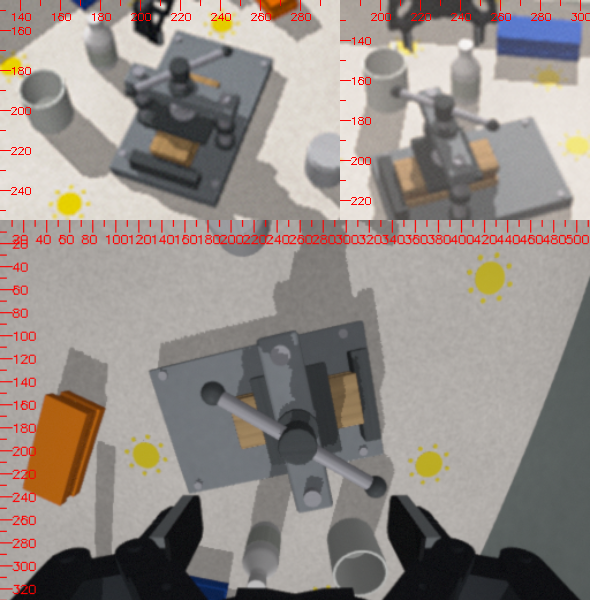

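The final view shows the blank tight against the stop with the jaw down on it. The mug, bottle and tin are where they were, and the gripper is clear of everything.

```bash
python3 -c "from station import *;print(sign_off())"
```

```text
the job is handed in; nothing more can be done
None
```

I slid the blank home against the back stop, wound the jaw down on it to about 63 N, and handed the job in at about 28 s.

- **Blank home:** I gripped the blank, centred and squared it, then pushed it from behind with two fingertips. It stopped moving where expected and stayed put under about 15 N of push. The camera profile showed wood right up to the stop with no gap.
- **Clamping:** I turned the cross bar clockwise with the open fingers on either side of it, lifting once to take a second hold.
- **Clamp force:** The last slow push levelled off at about 0.45 Nm, which gives about 63 N by the screw figures. I worked this out from torque; there is no direct force reading.
- **A disagreeing reading:** During the faster approach one torque sample read 0.51 Nm, which would mean about 80 N. The slow averaged readings did not bear it out, and even 80 N is below 120 N.
- **Final check:** The gripper had let go of the bar and risen clear, and the wrist force was near zero. By eye in the last picture, the jaw was down on the blank and the mug, bottle and tin stood where they began.

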